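Lean the walnut serving board on its display stand

TASK

Take the dark walnut serving board out of the dowel rack and set it on the display stand: its foot down on the base and against the brass lip at the front, leaning back on the wooden back panel, roughly in the middle and square to the panel, and let go. The pale maple board stays standing in the rack.

Things in the scene. Friction and masses are not known exactly. Their poses are not given: they have to be found in the camera images.
- walnut_board_center (a point): centre (half-way up) of the dark brown wooden board to be moved: a flat bar 16 mm thick (its x), 56 mm wide (its y), 210 mm long (its z, up; the end with the brass eyelet is the top), 0.1 to 0.22 kg. It starts upright in one of the rack's two slots. Grip it across its 56 mm width, in the uppermost 60 mm. Front and back are alike
- walnut_board_foot (a point): middle of the underside of that board's foot, 105 mm below its centre along its own z; same axes
- maple_board_center (a point): centre of the pale wooden board of the same shape and size, upright in the other slot, 52 mm in front of or behind the walnut one; it stays there
- rack: fixed dowel rack that holds the boards loosely, origin on the worktop under its middle; slots at x = -26 and +26 mm. The boards' feet stand on its base at z = 10 mm, with 2 mm of play to each dowel; the dowels end at z = 64 mm, so a board is free once lifted 60 mm. A wall cabinet hangs over everything beyond world x = 0.60 m, from z = 0.52 m up
- stand: fixed wooden display stand, origin on the worktop under it; x from lip to back panel, y along the panel, z up. Top of base z = 10 mm; brass lip: rear face x = -36, top z = 27 mm; upright panel: front face x = +17, rear x = +31, top z = 125 mm; both 140 mm long or more, middle y = 0. A board with its foot against the lip rests on the panel's top edge leaning about 18 degrees from vertical
Things that resemble listed ones, but are neither listed nor needed, are in the scene too. What is shaped like the part that bears walnut_board_center but blue is not meant.

How it is judged:
By the outcome, as a careful person would: the job done as asked, in the order asked, and still so for the second after the job is handed in, with the robot touching nothing.
It also fails if it takes over 35 s, if anything falls off the work surface, if the arm or the gripper's body presses on something with over 40 N, if the wrist force passes 120 N, or if a joint passes its speed limit or range.

ROBOT

A 7-joint arm with a two-finger parallel gripper is mounted at the origin on a cart in front of the work surface, level with it; the furniture and walls round the work are solid. World frame = base frame: x ahead of the robot, y to its left, z up, the work surface at z = 0. Lengths are in m, angles in rad, forces in N, time in s.
With the tool pointing down it reaches from about 0.4 to 0.9 m from the base axis. Payload 5.6 kg.
Tool frame: the origin (TCP) lies on the mounting face of the last link; the fingertips stand 190 mm ahead of it and the grasp point (between the pads) lies 171 mm ahead of it; z points along the fingers, y is the direction in which the jaws open and shut (so a half turn about z gives the same grasp; the last joint's range is limited). The gripper opens to 92 mm and grips with 3 to 60 N. Pads are 20 mm wide; open, the fingers measure 128 mm over their backs; the gripper's body (75 mm by 189 mm) begins 69 mm behind the grasp point.
Start: joints at [1.277, 0.468, -0.012, 1.603, 0.006, 1.071, -0.056], TCP at [0.161, -0.63, 0.405] pointing down, gripper open.
Joint ranges: [-2.53, 2.53], [-0.31, 2.02], [-1.57, 1.55], [0.28, 2.44], [-1.29, 4.43], [0.15, 1.84], [-2.92, 2.92]. Speed limits (rad/s): [2.57, 2.57, 3.14, 3.14, 3.14, 3.14, 3.14].

INTERFACE

Orientations are given as a unit quaternion [x, y, z, w].
In Python, from station import ctrl gives the robot as it stands.
- The arm moves only by the shell command python3 -m crank 'ROWS' [FORCE]. ROWS is JSON, a list that holds one entry, the list of rows, each a list of 5 numbers: the closure, from 0 (fully open) to 1 (shut), then the shift along the tool's x, y, z in m, then the turn about the tool's z in rad. A call has 1 to 12 rows; each row shifts and turns the pose as measured when the row begins, along the tool's axes as they then stand; what a row does not reach is not made up. A row lasts 1/8 s, in which the tool goes at most 62.5 mm and 10.7 degrees, less where a joint would pass 70% of its speed; a pose out of reach is approached as far as the arm can. A call with a gripper value outside its range is refused whole. The fingers move at their own pace and stop on an object; FORCE is the grip in N (left out, the last holds). Time passes only in rows, so rows that do not move let the fingers close. It gives the time, the measured TCP pose, the force and the opening at its end, in the units of the state.
- ctrl.state(): the state, without advancing time (a new reading comes with each control period).
- ctrl.read_camera(name): name is "scene" or "top" or "wrist"; returns a dict with "image" (384x512x3 uint8, blue, green, red), "K" (3x3 intrinsics, pixels), "camera_from_world" (4x4, takes a point from world to camera coordinates). Camera axes: x right, y up, looking along -z (the intrinsics and any distortion apply to the point x, -y, -z); pixel columns grow to the right and rows downward; lengths in m; the calibration is good to about 2 mm. A picture is of the moment at which its call begins. There is no depth.
- ctrl.close_job(): hands the job in, once; it reports no verdict.
The state is a dict: "clock": time; "q": joint angles; "dq": joint speeds; "joint_torque": joint torques, N m; "eef_pos": TCP position; "tool_rot": TCP orientation; "contact_force": force on the tool from outside, world axes, zero at the start; "wrist_torque": the same for the moment, N m; "finger_gap": opening from 0.0 (shut) to 1.0 (fully open).
Only numpy, scipy, OpenCV 4.12 (cv2) and the standard library are available. Lean on these libraries where they do the work, as an engineer would, in place of code of your own. Each camera call takes 0.05 s, during which the arm holds its last target. There are 200 camera calls.

## Working session

There is one attempt and no reset: what is moved stays moved. The work goes in short steps, Python scripts to look and compute and a shell command to move; the robot and the scene stay as the last step left them, time stands still between calls to the robot, and variables do not carry over. Pictures are saved under pics/ and viewed, about 8 in all and at most 12, crops included, and the job is handed in when it is done.

```bash
mkdir -p pics; ls
cat > h.py <<'E'
import numpy as np, cv2
from station import ctrl
from scipy.spatial.transform import Rotation as R
def shot(cam,name,crop=None,scale=1):
    c=ctrl.read_camera(cam); im=c["image"]
    np.savez(f"pics/{name}.npz",**{k:c[k] for k in c if k in("image","K","camera_from_world")})
    print(cam,[k for k in c])
    save(im,name,crop,scale); return c
def save(im,name,crop=None,scale=1):
    if crop: x0,y0,x1,y1=crop; im=im[y0:y1,x0:x1]
    cv2.imwrite(f"pics/{name}.png",cv2.resize(im,None,fx=scale,fy=scale,interpolation=cv2.INTER_CUBIC))
def load(n): return dict(np.load(f"pics/{n}.npz"))
def proj(c,P):
    P=np.atleast_2d(P); T=c["camera_from_world"]; p=P@T[:3,:3].T+T[:3,3]
    p=p*[1,-1,-1]; p=p@c["K"].T; return p[:,:2]/p[:,2:]
def ray(c,uv):
    T=c["camera_from_world"]; d=np.linalg.inv(c["K"])@[uv[0],uv[1],1.]; d=d*[1,-1,-1]
    return -T[:3,:3].T@T[:3,3], T[:3,:3].T@d
def atz(c,uv,z):
    o,d=ray(c,uv); return o+d*(z-o[2])/d[2]
def tri(*a):
    A=np.zeros((3,3));b=np.zeros(3)
    for c,uv in a:
        o,d=ray(c,uv); d=d/np.linalg.norm(d); M=np.eye(3)-np.outer(d,d); A+=M;b+=M@o
    return np.linalg.solve(A,b)
E
python3 - <<'E'
from h import *
a=shot("scene","s0");b=shot("top","t0")
cv2.imwrite("pics/both.png",cv2.resize(np.hstack([a["image"],b["image"]]),(800,300),interpolation=cv2.INTER_AREA))
for c in(a,b): print(ray(c,(256,192)))
print(ctrl.state())
E
```

```text
pics
scene ['image', 'K', 'camera_from_world']
top ['image', 'K', 'camera_from_world']
(array([ 0.40870485, -0.63008123,  0.87101931]), array([ 0.02630171,  0.67928451, -0.73347225]))
(array([0.2733363 , 0.05647539, 1.05433747]), array([ 0.15112512, -0.02210968, -0.9884047 ]))
{'clock': 0.1, 'q': array([ 1.27700502,  0.46828167, -0.01159035,  1.60354298,  0.00600477,
        1.07140293, -0.05630526]), 'dq': array([-0.0016775 , -0.00130449,  0.00107333, -0.00310273,  0.00095511,
        0.00069455,  0.00191498]), 'joint_torque': array([ 1.26682971e-03, -5.21647561e+01, -1.22256231e-02, -2.44364190e+01,
       -5.67558606e-02,  1.40633876e-02,  3.62651929e-05]), 'eef_pos': array([ 0.16120196, -0.62945551,  0.40383545]), 'tool_rot': array([ 9.92152851e-01,  1.25028313e-01, -1.62051459e-04, -7.83813909e-04]), 'contact_force': array([ 0.5310905 ,  0.68766714, -0.04972749]), 'wrist_torque': array([ 0.00694271,  0.02355875, -0.00568392]), 'finger_gap': 0.997934082127764}
```

```bash
python3 -c "
from h import *
save(load('s0')['image'],'s0',None,1.5);save(load('t0')['image'],'t0',None,1.5)"
```

```text
(no output)
```

View pics/s0.png

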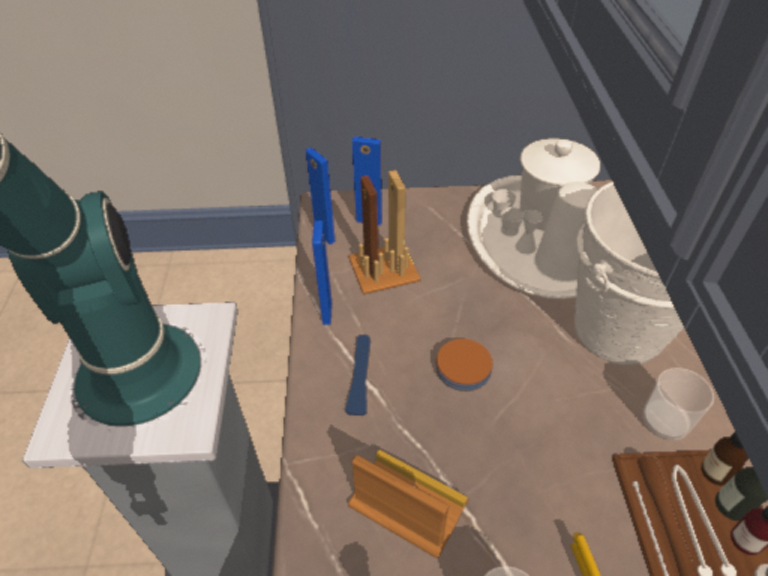

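View pics/t0.png

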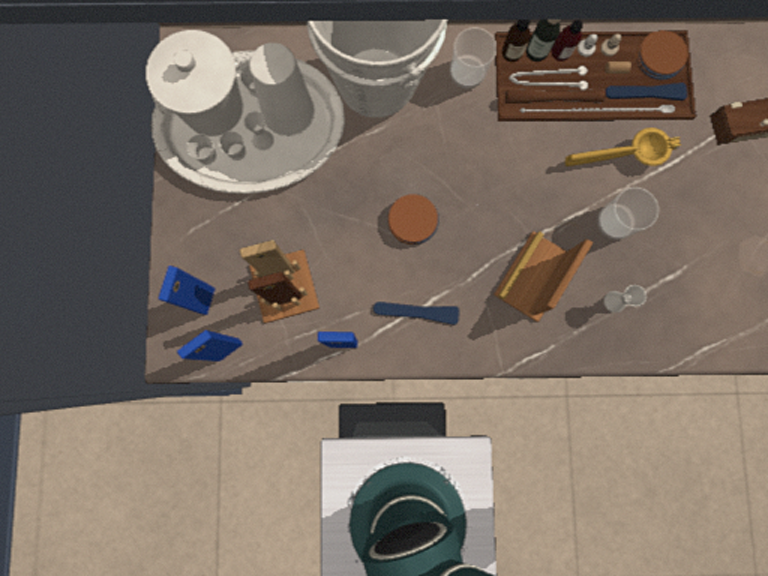

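The scene view (at 1.5x) shows the dark walnut board at about (370,228), the pale maple board at (397,222), and blue decoys at (320,195), (367,180) and (322,272). The walnut stick in the tray and the dark block at the top right of the top view could also be mistaken for it. The stand has its brass lip on the +y side and its panel toward -y. Next I'll enlarge the crops.

Run:
```python
from h import *
a=load('s0')["image"];b=load('t0')["image"]
def cr(im,x,y,w,h): return cv2.resize(im[y:y+h,x:x+w],(400,300),interpolation=cv2.INTER_CUBIC)
# scale: rack 100x75 ->4x
m=np.vstack([np.hstack([cr(a,205,110,120,90),cr(b,150,150,80,60+0)]),np.hstack([cr(a,225,295,100,75),cr(b,325,145,80,75-15)])])
cv2.imwrite("pics/c0.png",m)
```

```text
(no output)
```

View pics/c0.png

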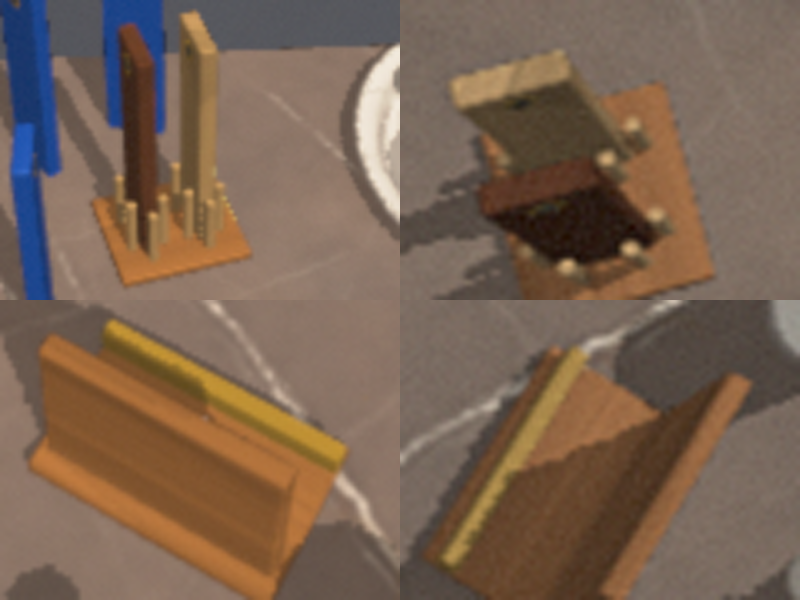

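Run:
```python
from h import *
np.set_printoptions(precision=4,suppress=True)
s=load('s0');t=load('t0')
T=lambda x,y:(150+(x-400)/5,150+y/5); S=lambda x,y:(205+x*.3,110+y*.3)
U=lambda x,y:(325+(x-400)/5,145+(y-300)/5); V=lambda x,y:(225+x/4,295+(y-300)/4)
print("walnut top z.22:",atz(t,T(537,185),.22),atz(s,S(136,46),.22),tri((t,T(537,185)),(s,S(136,46))))
print("maple top",atz(t,T(512,75),.22),atz(s,S(199,32),.22))
print("walnut edge",atz(t,T(482,190),.22),atz(t,T(575,158),.22),atz(s,S(120,28),.22),atz(s,S(135,68),.22))
print("base",atz(t,T(665,85),.01),atz(t,T(713,275),.01),"scene",atz(s,S(95,202),.01),atz(s,S(127,283),.01),atz(s,S(250,252),.01))
for n,p in (("lip",[atz(t,U(578,350),.027),atz(t,U(448,562),.027),atz(s,V(110,322),.027),atz(s,V(345,450),.027)]),
 ("panel",[atz(t,U(738,375),.125),atz(t,(363,207),.125),atz(s,V(48,340),.125),atz(s,V(297,475),.125)])):
  for q in p: print(n,q)
```

```text
walnut top z.22: [0.415  0.2188 0.22  ] [0.4172 0.2169 0.22  ] [0.4163 0.2194 0.2178]
maple top [0.467  0.2311 0.22  ] [0.4676 0.2317 0.22  ]
walnut edge [0.413 0.244 0.22 ] [0.4274 0.2014 0.22  ] [0.4052 0.2408 0.22  ] [0.4156 0.1896 0.22  ]
base [0.5087 0.1861 0.01  ] [0.397  0.1582 0.01  ] scene [0.375  0.2606 0.01  ] [0.4017 0.158  0.01  ] [0.5116 0.189  0.01  ]
lip [ 0.5343 -0.2703  0.027 ]
lip [ 0.4119 -0.1893  0.027 ]
lip [ 0.4146 -0.186   0.027 ]
lip [ 0.5379 -0.2676  0.027 ]
panel [ 0.495  -0.3221  0.125 ]
panel [ 0.3729 -0.2376  0.125 ]
panel [ 0.3824 -0.2458  0.125 ]
panel [ 0.4986 -0.3207  0.125 ]
```

```bash
cat >> h.py <<'E'
def st(target=None,yaw=None):
    s=ctrl.state(); r=R.from_quat(s["tool_rot"]); M=r.as_matrix()
    np.set_printoptions(precision=4,suppress=True)
    print("t",round(s["clock"],2),"tcp",s["eef_pos"],"yaw_y",np.degrees(np.arctan2(M[1,1],M[0,1])).round(2),"zaxis",M[:,2],"gap",round(s["finger_gap"],3),"F",s["contact_force"],"q",s["q"])
    if target is not None: print("delta tool",M.T@(np.array(target)-s["eef_pos"]))
    return s
E
python3 -c "
from h import *
st([.44,-.30,.46]); st([.416,.218,.46])"
```

```text
t 0.1 tcp [ 0.1612 -0.6295  0.4038] yaw_y -75.64 zaxis [-0.0005  0.0015 -1.    ] gap 0.998 F [ 0.5311  0.6877 -0.0497] q [ 1.277   0.4683 -0.0116  1.6035  0.006   1.0714 -0.0563]
delta tool [ 0.3518 -0.2501 -0.0558]
t 0.1 tcp [ 0.1612 -0.6295  0.4038] yaw_y -75.64 zaxis [-0.0005  0.0015 -1.    ] gap 0.998 F [ 0.5311  0.6877 -0.0497] q [ 1.277   0.4683 -0.0116  1.6035  0.006   1.0714 -0.0563]
delta tool [ 0.4571 -0.7578 -0.055 ]
```

```bash
python3 -m crank '[[[0,0.04,-0.03,-0.012,0],[0,0.045,-0.032,-0.01,0],[0,0.045,-0.032,-0.008,0],[0,0.045,-0.032,-0.008,0],[0,0.045,-0.032,-0.008,0],[0,0.045,-0.032,-0.008,0],[0,0.045,-0.032,0,0],[0,0.045,-0.032,0,0]]]' 20; python3 -c "
from h import *
st([.416,.218,.46])"
```

```text
clock: 1.1
eef_pos: [0.4471, -0.2892, 0.4564]
tool_rot: [0.993, 0.12, -0.002, -0.002]
contact_force: [0.4, -1.0, 0.2]
finger_gap: 1.0
t 1.1 tcp [ 0.4471 -0.2892  0.4564] yaw_y -76.24 zaxis [-0.0042  0.0044 -1.    ] gap 1.0 F [ 0.4041 -0.9841  0.2328] q [ 0.7104  0.234  -0.2327  1.8186  0.0578  1.1016 -0.8732]
delta tool [ 0.0904 -0.5    -0.0013]
```

```bash
python3 -c "
from h import *
shot('wrist','w_stand')"; python3 -m crank '[[[0,0.01,-0.055,0,0],[0,0.01,-0.055,0,0],[0,0.01,-0.055,0,0],[0,0.01,-0.055,0,0],[0,0.01,-0.055,0,0],[0,0.01,-0.055,0,0],[0,0.01,-0.055,0,0],[0,0.01,-0.055,0,0],[0,0.01,-0.055,0,0],[0,0,0,0,0]]]'; python3 -c "
from h import *
st([.416,.218,.46])
a=load('w_stand')['image'];b=shot('wrist','w_rack')['image']
cv2.imwrite('pics/w2.png',np.hstack([cv2.resize(i,(400,300),interpolation=cv2.INTER_AREA) for i in(a,b)]))"
```

```text
wrist ['image', 'K', 'camera_from_world']
clock: 2.4
eef_pos: [0.4129, 0.2333, 0.4594]
tool_rot: [0.992, 0.127, -0.0, -0.005]
contact_force: [-0.0, -0.5, 0.1]
finger_gap: 0.997
t 2.4 tcp [0.4129 0.2333 0.4594] yaw_y -75.43 zaxis [-0.0013  0.0093 -1.    ] gap 0.997 F [-0.0495 -0.5231  0.127 ] q [ 0.0452  0.175  -0.6908  1.9206  0.1165  1.0838 -2.0087]
delta tool [-0.0009  0.0156 -0.0007]
wrist ['image', 'K', 'camera_from_world']
```

View pics/w2.png

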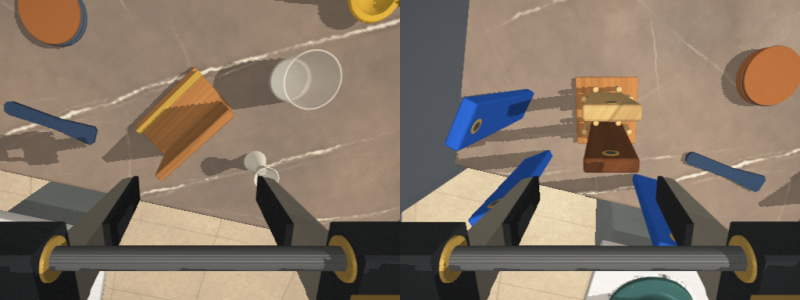

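Run:
```python
from h import *
np.set_printoptions(precision=4,suppress=True)
w=load('w_rack');v=load('w_stand');t=load('t0')
W=lambda x,y:((x-400)*1.28,y*1.28)
for n,p in (("walnut corners",[(583,160),(637,160),(585,172),(638,172),(611,166)]),("maple",[(583,108),(641,108),(583,119),(641,119)]),("blueL",[(446,146),(457,151)]),):
    for q in p: print(n,atz(w,W(*q),.22))
for q in [(158,295),(182,350),(318,345),(356,347),(318,332),(356,334),(242,345)]: print("blue top cam",q,atz(t,(q[0]/1.5,q[1]/1.5),.21))
for n,p,z in (("lip",[(195,68),(138,131)],.027),("panel front",[(231,108),(155,174)],.125),("panel rear",[(234,116),(160,180)],.125)):
    for q in p: print(n,atz(v,(q[0]*1.28,q[1]*1.28),z))
c=w["image"][120:250,180:340]
save(w["image"],"w_rc",(190,80,350,240),4)
```

```text
walnut corners [0.4141 0.2503 0.22  ]
walnut corners [0.4274 0.1994 0.22  ]
walnut corners [0.4024 0.2455 0.22  ]
walnut corners [0.4157 0.1947 0.22  ]
walnut corners [0.415  0.2222 0.22  ]
maple [0.463  0.2621 0.22  ]
maple [0.4764 0.2108 0.22  ]
maple [0.4532 0.2597 0.22  ]
maple [0.4667 0.2078 0.22  ]
blueL [0.3944 0.3815 0.22  ]
blueL [0.392  0.3707 0.22  ]
blue top cam (158, 295) [0.3962 0.3873 0.21  ]
blue top cam (182, 350) [0.311  0.3474 0.21  ]
blue top cam (318, 345) [0.3155 0.1401 0.21  ]
blue top cam (356, 347) [0.3116 0.082  0.21  ]
blue top cam (318, 332) [0.3355 0.1401 0.21  ]
blue top cam (356, 334) [0.3315 0.0818 0.21  ]
blue top cam (242, 345) [0.3172 0.2562 0.21  ]
lip [ 0.5394 -0.2603  0.027 ]
lip [ 0.4139 -0.1875  0.027 ]
panel front [ 0.4996 -0.3195  0.125 ]
panel front [ 0.3852 -0.2409  0.125 ]
panel rear [ 0.4906 -0.3262  0.125 ]
panel rear [ 0.3779 -0.2495  0.125 ]
```

View pics/w_rc.png

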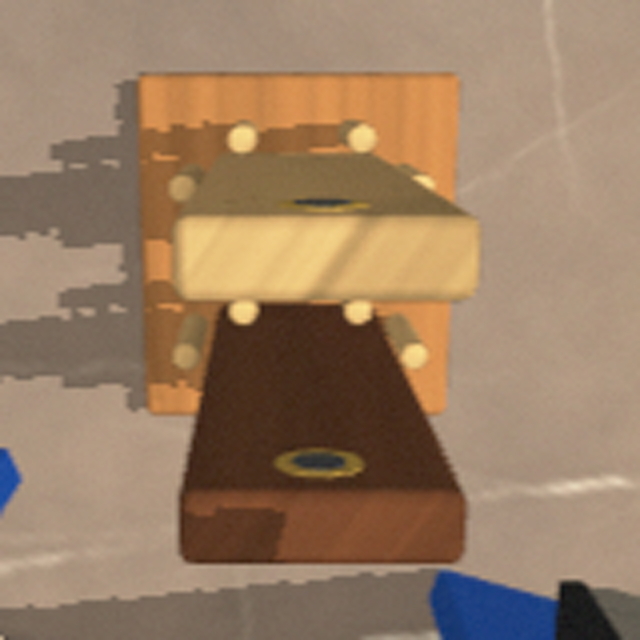

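The crop confirms the choice: the nearer board is dark brown with a brass eyelet, its top face centred at about (322,526). The pale maple is behind it, and the blue board stays clear of the fingers. Three views agree on about (0.4155, 0.219), so I'll descend and grip.

```bash
python3 -m crank '[[[0,0.0,0.015,0,0],[0,0.0,0,0.03,0],[0,0,0,0.03,0],[0,0,0,0.025,0],[0,0,0,0.008,0]]]'; python3 -c "
from h import *
st([.4155,.218,.366])"
```

```text
clock: 3.08
eef_pos: [0.4195, 0.2084, 0.363]
tool_rot: [0.993, 0.119, -0.0, -0.001]
contact_force: [-0.1, -0.2, -0.2]
finger_gap: 1.002
t 3.08 tcp [0.4195 0.2084 0.363 ] yaw_y -76.3 zaxis [-0.0006  0.0024 -1.    ] gap 1.002 F [-0.064  -0.1658 -0.1964] q [ 0.0289  0.29   -0.6431  2.0406  0.2217  0.8779 -2.0683]
delta tool [-0.0016 -0.0103 -0.003 ]
```

```bash
python3 -m crank '[[[0,-0.001,-0.01,-0.003,-0.01],[0,0,0,0,0],[0.2,0,0,0,0],[0.4,0,0,0,0],[0.5,0,0,0,0],[0.5,0,0,0,0]]]' 20; python3 -c "
from h import *
st([.4155,.218,.366])"
```

```text
clock: 3.82
eef_pos: [0.417, 0.2178, 0.3688]
tool_rot: [0.992, 0.124, 0.002, -0.001]
contact_force: [-1.0, -0.1, -0.0]
finger_gap: 0.609
t 3.83 tcp [0.417  0.2178 0.3688] yaw_y -75.8 zaxis [ 0.0036  0.0031 -1.    ] gap 0.609 F [-1.0371 -0.0556 -0.0416] q [ 0.0158  0.285  -0.6511  2.0317  0.2208  0.8882 -2.0783]
delta tool [-0.0014 -0.0005  0.0028]
```

```bash
python3 -m crank '[[[0.8,0,0,0,0],[0.8,0,0,0,0],[0.8,0,0,-0.02,0],[0.8,0,0,-0.03,0],[0.8,0,0,-0.03,0],[0.8,0,0,-0.03,0],[0.8,0,0,-0.03,0],[0.8,0,0,0,0]]]' 20; python3 -c "
from h import *
st([.4155,.218,.366])
a=shot('scene','s1')['image'];save(a,'s1',(190,60,350,200),4)"
```

```text
clock: 4.82
eef_pos: [0.4162, 0.2167, 0.5109]
tool_rot: [0.992, 0.124, -0.0, -0.001]
contact_force: [1.1, 0.3, -1.2]
finger_gap: 0.614
t 4.83 tcp [0.4162 0.2167 0.5109] yaw_y -75.78 zaxis [-0.0008  0.0012 -1.    ] gap 0.614 F [ 1.1028  0.3352 -1.2075] q [ 0.0931  0.1115 -0.6853  1.8589  0.0742  1.1972 -1.9388]
delta tool [-0.0003 -0.0012  0.1449]
scene ['image', 'K', 'camera_from_world']
```

View pics/s1.png

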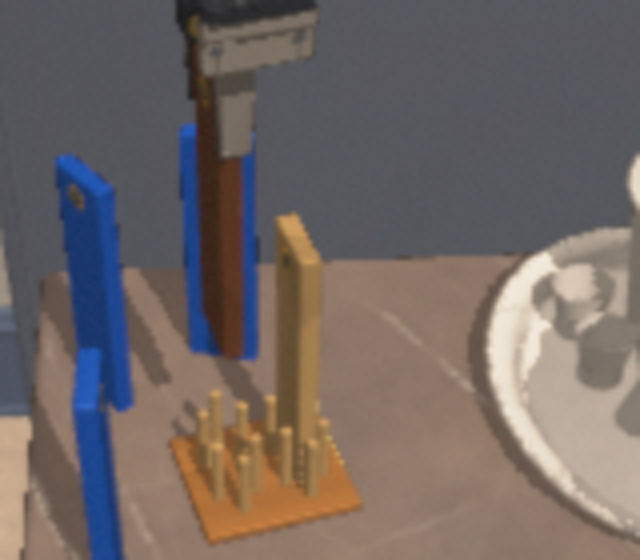

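The walnut board is lifted clear (about 1.2 N) and the maple is still standing in its slot. Carrying it to the stand now.

```bash
python3 -m crank '[[[0.8,-0.004,0.03,0,0],[0.8,-0.007,0.05,0,0],[0.8,-0.007,0.05,0,0],[0.8,-0.007,0.05,0,0],[0.8,-0.007,0.05,0,0],[0.8,-0.007,0.05,0,0],[0.8,-0.007,0.05,0,0],[0.8,-0.007,0.05,0,0],[0.8,-0.007,0.04,0,0],[0.8,-0.004,0.02,0,0],[0.8,0,0.01,0,0],[0.8,0,0,0,0]]]' 30 && python3 -m crank '[[[0.8,0,0,0,-0.12],[0.8,0,0,0,-0.15],[0.8,0,0,0,-0.15],[0.8,0,0,0,-0.15],[0.8,0,0,0,-0.12],[0.8,0,0,0,0],[0.8,0,0,0,0]]]'; python3 -c "
from h import *
st([.4658,-.2412,.511])"
```

```text
clock: 6.38
eef_pos: [0.4633, -0.2481, 0.4886]
tool_rot: [0.992, 0.127, -0.016, -0.005]
contact_force: [-0.4, 0.7, -1.3]
finger_gap: 0.612
clock: 7.25
eef_pos: [0.4654, -0.2353, 0.4893]
tool_rot: [0.882, 0.472, -0.012, -0.012]
contact_force: [-0.0, -0.1, -1.3]
finger_gap: 0.616
t 7.25 tcp [ 0.4654 -0.2353  0.4893] yaw_y -33.72 zaxis [-0.0332  0.0091 -0.9994] gap 0.616 F [-0.0223 -0.055  -1.3221] q [ 0.6999  0.2031 -0.3424  1.7863  0.0763  1.199  -0.2546]
delta tool [-0.0049  0.0029 -0.0218]
```

```bash
python3 -m crank '[[[0.8,0,0.015,0.01,0],[0.8,0,0,0.02,0],[0.8,0,0,0.02,0],[0.8,0,0,0.02,0],[0.8,0,0,0,0],[0.8,0,0,0,0]]]'
python3 - <<'E'
from h import *
st([.4658,-.2412,.40])
a=shot('scene','s2')['image'];b=shot('top','t2')['image']
cv2.imwrite('pics/st2.png',np.hstack([cv2.resize(a[260:380,215:335],(400,400),interpolation=3),cv2.resize(b[130:230,310:410],(400,400),interpolation=3)]))
E
```

```text
clock: 8.0
eef_pos: [0.4792, -0.2447, 0.4143]
tool_rot: [0.883, 0.469, -0.012, -0.012]
contact_force: [1.1, 0.3, -1.2]
finger_gap: 0.609
t 8.0 tcp [ 0.4792 -0.2447  0.4143] yaw_y -34.01 zaxis [-0.0323  0.0093 -0.9994] gap 0.609 F [ 1.1117  0.3264 -1.2026] q [ 0.6847  0.3033 -0.3324  1.8399  0.1158  1.0507 -0.288 ]
delta tool [-0.0045 -0.0126  0.0147]
scene ['image', 'K', 'camera_from_world']
top ['image', 'K', 'camera_from_world']
```

View pics/st2.png

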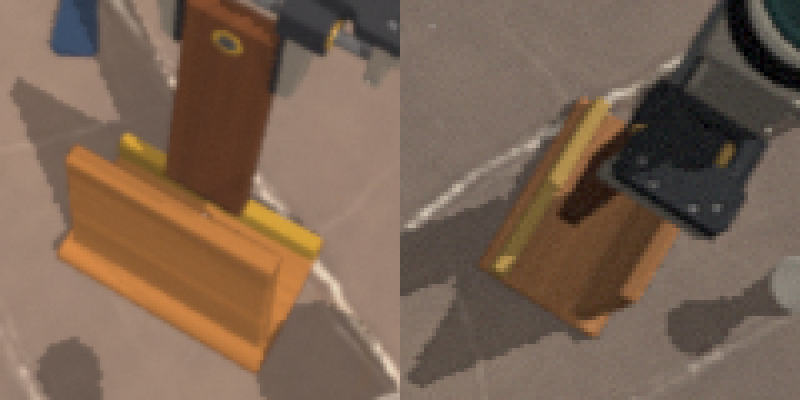

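```bash
cat > ov.py <<'E'
from h import *
def overlay(name,files,boxes,board=None,o=(.452,-.262),yaw=-33.8):
    ys=np.array([np.cos(np.radians(yaw)),np.sin(np.radians(yaw)),0]); xs=np.array([ys[1],-ys[0],0]); O=np.array([*o,0])
    P=lambda x,y,z:O+xs*x/1e3+ys*y/1e3+np.array([0,0,z/1e3])
    L=[([P(-36,-70,27),P(-36,70,27)],(255,255,0)),([P(17,-70,125),P(17,70,125),P(31,70,125),P(31,-70,125),P(17,-70,125)],(255,255,0)),([P(0,0,10)]*2,(0,0,255))]
    if board is not None: L.append((board,(0,255,0)))
    out=[]
    for f,(x,y,w) in zip(files,boxes):
        c=load(f); k=400/w; im=cv2.resize(c["image"][y:y+w,x:x+w],(400,400),interpolation=3)
        for pts,col in L:
            q=((proj(c,np.array(pts))-[x-.5,y-.5])*k).round().astype(np.int32)
            cv2.polylines(im,[q],False,col,1)
        out.append(im)
    cv2.imwrite(f"pics/{name}.png",np.hstack(out))
E
python3 - <<'E'
from ov import *
s=st(); M=R.from_quat(s["tool_rot"]).as_matrix(); 
B=lambda x,y,d:s["eef_pos"]+M@np.array([x,y,d])
b=[B(x,y,.3588) for x,y in((-.008,-.028),(.008,-.028),(.008,.028),(-.008,.028),(-.008,-.028))]
b+=[B(-.008,-.028,.149),B(-.008,.028,.149),B(-.008,.028,.3588)]
overlay('ov1',['s2','t2'],[(215,260,120),(310,130,100)],b)
E
```

```text
t 8.1 tcp [ 0.479  -0.2446  0.4145] yaw_y -34.0 zaxis [-0.0321  0.009  -0.9994] gap 0.61 F [ 0.8017 -0.5597 -0.7464] q [ 0.6849  0.3026 -0.3324  1.8402  0.1158  1.0507 -0.2878]
```

View pics/ov1.png

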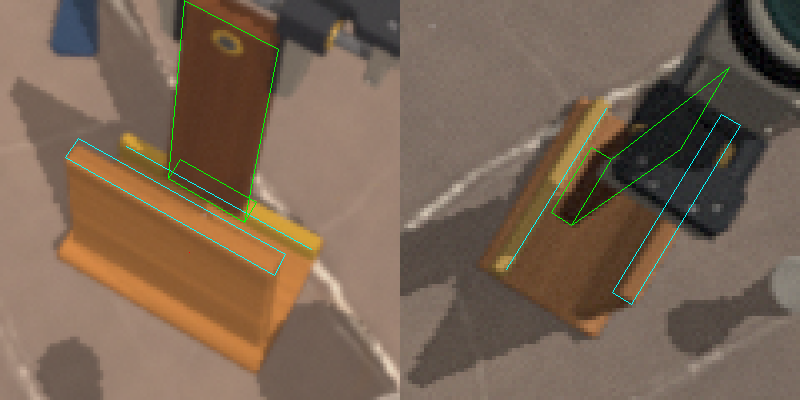

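The overlay agrees to about 1–2 px in both views. I'll lower 4 mm clear of the lip, then feel for the lip by force.

```bash
python3 -m crank '[[[0.8,-0.005,0,0.006,0],[0.8,0,0,0.018,0],[0.8,0,0,0.014,0],[0.8,0,0,0,0],[0.8,0,0,0,0]]]'; python3 -c "
from h import *
st([.4658,-.2412,.40])"; python3 -m crank '[[[0.8,0.003,0,0,0],[0.8,0,0,0,0]]]'; python3 -m crank '[[[0.8,0.003,0,0,0],[0.8,0,0,0,0]]]'
```

```text
clock: 8.72
eef_pos: [0.475, -0.2498, 0.3771]
tool_rot: [0.883, 0.469, -0.011, -0.009]
contact_force: [0.6, -0.5, -1.1]
finger_gap: 0.607
t 8.72 tcp [ 0.475  -0.2498  0.3771] yaw_y -34.07 zaxis [-0.0285  0.0063 -0.9996] gap 0.607 F [ 0.5962 -0.47   -1.0565] q [ 0.6864  0.3421 -0.3232  1.8815  0.1355  0.9678 -0.2941]
delta tool [ 0.0017 -0.0131 -0.0225]
clock: 8.98
eef_pos: [0.4772, -0.2471, 0.378]
tool_rot: [0.883, 0.469, -0.011, -0.009]
contact_force: [-0.4, 0.1, -1.9]
finger_gap: 0.609
clock: 9.22
eef_pos: [0.4791, -0.2444, 0.3784]
tool_rot: [0.883, 0.469, -0.01, -0.008]
contact_force: [-0.3, -0.1, -1.6]
finger_gap: 0.613
```

```bash
python3 -m crank '[[[0.8,0.003,0,0.004,0],[0.8,0,0,0,0]]]'|grep -E "eef|contact"; python3 -m crank '[[[0.8,0.003,0,0.001,0],[0.8,0,0,0,0]]]'|grep -E "eef|contact"; python3 -m crank '[[[0.8,0.003,0,0.001,0],[0.8,0,0,0,0]]]'|grep -E "eef|contact"
```

```text
eef_pos: [0.4807, -0.2419, 0.3741]
contact_force: [-0.8, -0.2, -1.4]
eef_pos: [0.4821, -0.2397, 0.3728]
contact_force: [-0.7, -0.4, -1.9]
eef_pos: [0.4836, -0.2373, 0.3717]
contact_force: [-0.1, -0.9, -0.8]
```

Run:
```python
from ov import *
s=st(); M=R.from_quat(s["tool_rot"]).as_matrix(); 
B=lambda x,y,d:s["eef_pos"]+M@np.array([x,y,d])
b=[B(x,y,.3588) for x,y in((-.008,-.028),(.008,-.028),(.008,.028),(-.008,.028),(-.008,-.028))]
b+=[B(-.008,-.028,.149),B(-.008,.028,.149),B(-.008,.028,.3588)]
shot('scene','s3');shot('top','t3');print(s["wrist_torque"])
overlay('ov2',['s3','t3'],[(225,250,100),(320,140,70)],b)
```

```text
t 9.97 tcp [ 0.4836 -0.2373  0.3717] yaw_y -34.07 zaxis [-0.0288  0.0038 -0.9996] gap 0.607 F [-0.0908 -0.9436 -0.7917] q [ 0.6604  0.3524 -0.327   1.8818  0.1437  0.9581 -0.3286]
scene ['image', 'K', 'camera_from_world']
top ['image', 'K', 'camera_from_world']
[-0.3418  0.1809  0.0855]
```

View pics/ov2.png

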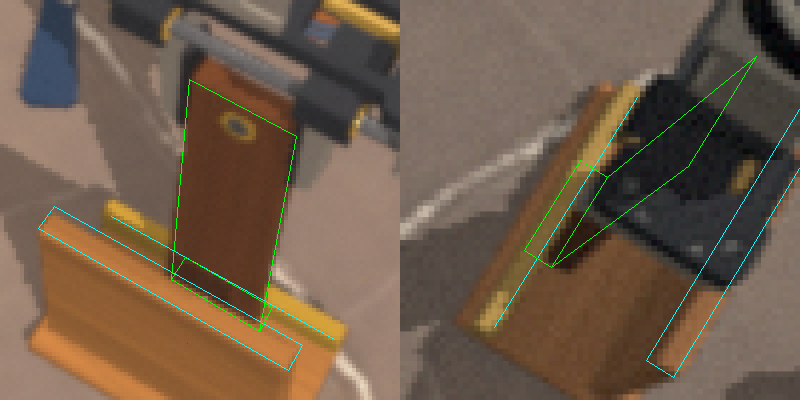

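The foot is stopped by the lip: the top view shows it lagging the rigid prediction by about 4 px, and the board has pivoted about 2° in the pads. Now I'll set it down gently, loosen the grip, and lean it back.

```bash
python3 -m crank '[[[0.8,0,0,0.002,0],[0.8,0,0,0,0]]]'|grep -E "eef|contact"; python3 -m crank '[[[0.8,0,0,0.002,0],[0.8,0,0,0,0]]]'|grep -E "eef|contact";  python3 -m crank '[[[0.8,0,0,0.001,0],[0.8,0,0,0,0]]]' 6|grep -E "eef|contact"
```

```text
eef_pos: [0.4835, -0.2375, 0.3697]
contact_force: [-0.4, -1.2, -2.0]
eef_pos: [0.4837, -0.2374, 0.369]
contact_force: [-1.6, -1.5, -1.0]
eef_pos: [0.4841, -0.2368, 0.3689]
contact_force: [-1.0, -0.0, 1.0]
```

```bash
python3 -m crank '[[[0.8,-0.006,0,0,0],[0.8,-0.008,0,0,0],[0.8,-0.008,0,0.0005,0],[0.8,-0.008,0,0.001,0],[0.8,0,0,0,0]]]' 6|grep -E "eef|contact|gap"; python3 -m crank '[[[0.8,-0.008,0,0.001,0],[0.8,-0.008,0,0.0015,0],[0.8,0,0,0,0]]]' 6|grep -E "eef|contact|gap"
python3 - <<'E'
from ov import *
s=st()
g=s["eef_pos"]+.171*R.from_quat(s["tool_rot"]).as_matrix()[:,2]-[.452,-.262,0]
print("grasp xs,ys,z",g@[-.556,-.831,0],g@[.831,-.556,0],g[2])
shot('scene','s4');shot('top','t4')
overlay('ov3',['s4','t4'],[(225,250,100),(320,140,70)])
E
```

```text
eef_pos: [0.4661, -0.2632, 0.3677]
contact_force: [-1.4, 0.8, 2.6]
finger_gap: 0.609
eef_pos: [0.4563, -0.2776, 0.3652]
contact_force: [-1.8, 0.3, 1.3]
finger_gap: 0.61
t 11.82 tcp [ 0.4563 -0.2776  0.3652] yaw_y -34.15 zaxis [-0.0262  0.0048 -0.9996] gap 0.61 F [-1.8451  0.3406  1.2949] q [ 0.7354  0.3502 -0.3077  1.8999  0.1379  0.9371 -0.2353]
grasp xs,ys,z 0.012396030597967756 0.008069864905838565 0.1942962675664544
scene ['image', 'K', 'camera_from_world']
top ['image', 'K', 'camera_from_world']
```

View pics/ov3.png

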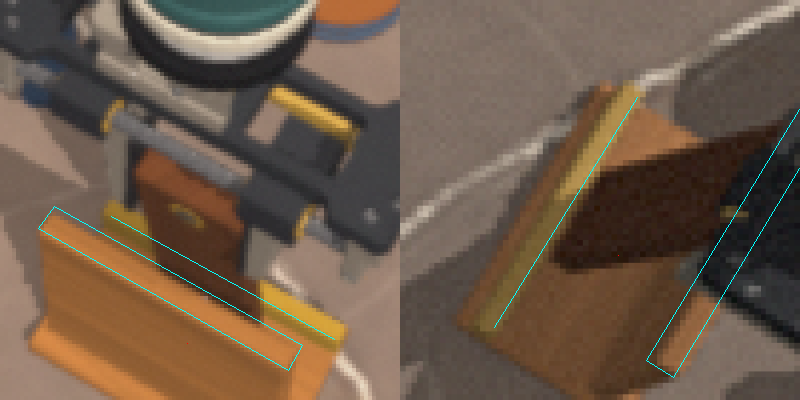

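The foot stays at the lip while the board leans about 13° so far. Continuing onto the panel.

```bash
python3 -m crank '[[[0.8,-0.006,0,0.0015,0],[0.8,-0.006,0,0.0015,0],[0.8,0,0,0,0]]]' 6|grep -E "eef|contact"; python3 -m crank '[[[0.8,-0.004,0,0.001,0],[0.8,0,0,0,0]]]' 6|grep -E "eef|contact"; python3 -m crank '[[[0.8,-0.003,0,0.001,0],[0.8,0,0,0,0]]]' 6|grep -E "eef|contact"
python3 - <<'E'
from ov import *
s=st()
g=s["eef_pos"]+.171*R.from_quat(s["tool_rot"]).as_matrix()[:,2]-[.452,-.262,0]
print("grasp xs,ys,z",g@[-.556,-.831,0],g@[.831,-.556,0],g[2])
E
```

```text
eef_pos: [0.4496, -0.2875, 0.3625]
contact_force: [-0.7, -0.1, 2.4]
eef_pos: [0.4472, -0.291, 0.3613]
contact_force: [-1.2, -0.1, 3.4]
eef_pos: [0.4456, -0.2934, 0.3602]
contact_force: [-1.4, 0.4, 0.8]
t 12.8 tcp [ 0.4456 -0.2934  0.3602] yaw_y -34.03 zaxis [-0.025   0.0047 -0.9997] gap 0.61 F [-1.353   0.4286  0.7508] q [ 0.7641  0.3545 -0.2996  1.9063  0.138   0.9245 -0.1977]
grasp xs,ys,z 0.0313749147046259 0.008162831984106923 0.18928676964440982
```

```bash
python3 -m crank '[[[0.8,0,0,0,0],[0.8,0.002,0,-0.0005,0],[0.8,0.002,0,0,0],[0.8,0,0,0,0]]]' 30|grep -E "eef|contact"; python3 -m crank '[[[0.8,0,0,0,0],[0.8,-0.002,0,0.0005,0],[0.8,-0.003,0,0.0005,0],[0.8,0,0,0,0]]]' 4|grep -E "eef|contact"
python3 - <<'E'
from ov import *
a=shot('scene','s5')['image'];b=shot('top','t5')['image']
cv2.imwrite('pics/f5.png',np.hstack([cv2.resize(a[250:350,225:325],(400,400),interpolation=3),cv2.resize(b[145:205,325:385],(400,400),interpolation=3)]))
E
```

```text
eef_pos: [0.4474, -0.2911, 0.3605]
contact_force: [-2.1, -0.7, 1.0]
eef_pos: [0.4452, -0.2942, 0.3595]
contact_force: [-0.2, 0.5, 1.8]
scene ['image', 'K', 'camera_from_world']
top ['image', 'K', 'camera_from_world']
```

View pics/f5.png

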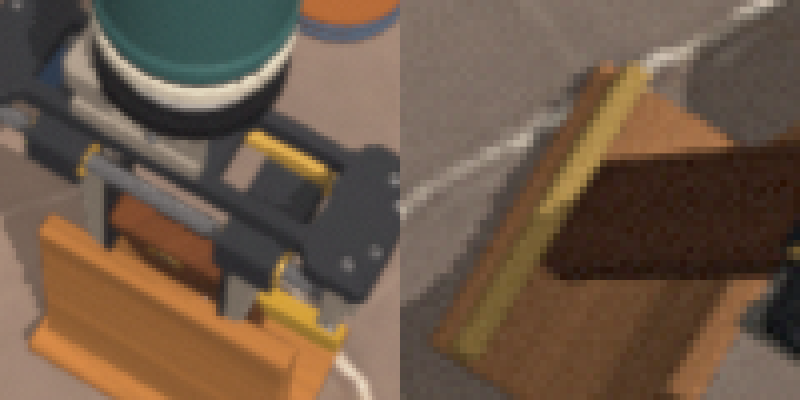

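The foot's front edge lies right along the lip, from (545,270) to (600,165). Releasing now and backing straight up.

```bash
python3 -m crank '[[[0.3,0,0,0,0],[0.2,0,0,0,0],[0,0,0,0,0],[0,0,0,0,0],[0,0,0,0,0]]]' 4; python3 -m crank '[[[0,0,0,-0.015,0],[0,0,0,-0.03,0],[0,0,0,-0.04,0],[0,0,0,-0.04,0],[0,0,0,-0.04,0],[0,0,0,0,0]]]' ; python3 -m crank '[[[0,0,-0.05,0,0],[0,0,-0.05,0,0],[0,0,-0.05,0,0],[0,0.03,-0.05,0,0],[0,0.05,0,0,0],[0,0.05,0,0,0],[0,0.05,0,0,0],[0,0,0,0,0]]]'
python3 - <<'E'
from ov import *
st()
a=shot('scene','s6')['image'];b=shot('top','t6')['image']
cv2.imwrite('pics/f6.png',np.vstack([np.hstack([cv2.resize(a[230:370,215:335],(400,466),interpolation=3)[:400],cv2.resize(b[130:220,315:405],(400,400),interpolation=3)]),cv2.resize(np.hstack([a[90:200,200:360],b[140:250,100:260]]),(800,200),interpolation=3)[:200]]))
E
```

```text
clock: 14.52
eef_pos: [0.4452, -0.2945, 0.3592]
tool_rot: [0.883, 0.469, -0.01, -0.008]
contact_force: [0.6, 0.5, -1.6]
finger_gap: 0.999
clock: 15.28
eef_pos: [0.4492, -0.2945, 0.5348]
tool_rot: [0.883, 0.47, -0.009, -0.006]
contact_force: [-0.4, 0.0, -0.7]
finger_gap: 1.003
clock: 16.27
eef_pos: [0.3785, -0.025, 0.5351]
tool_rot: [0.883, 0.468, -0.009, -0.005]
contact_force: [-0.6, -0.1, -0.4]
finger_gap: 1.001
t 16.27 tcp [ 0.3785 -0.025   0.5351] yaw_y -34.15 zaxis [-0.0216  0.001  -0.9998] gap 1.001 F [-0.6484 -0.1078 -0.4448] q [ 0.6874 -0.1168 -0.6315  1.9857 -0.0717  1.2727 -0.5141]
scene ['image', 'K', 'camera_from_world']
top ['image', 'K', 'camera_from_world']
```

View pics/f6.png

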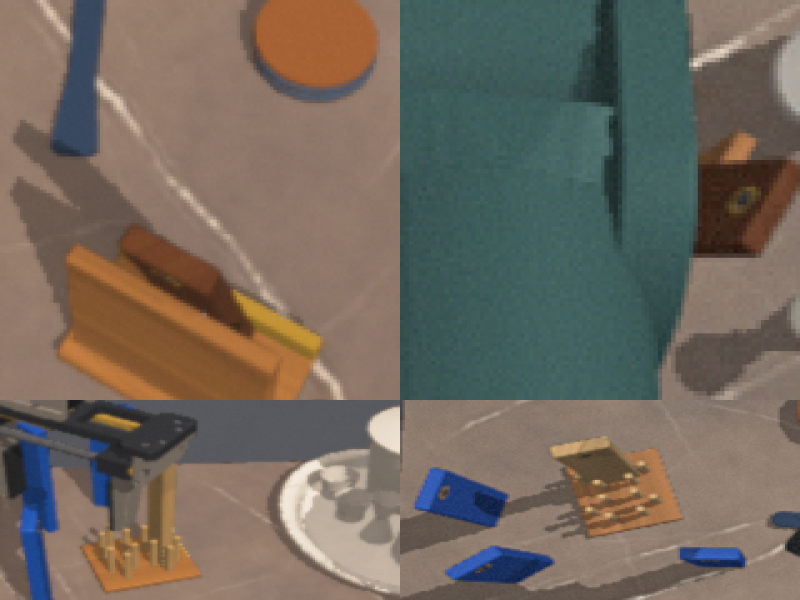

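Run:
```python
from ov import *
np.set_printoptions(precision=4,suppress=True)
c=load('s6')
A=lambda x,y,z:(lambda g:(g@[-.556,-.831,0],g@[.831,-.556,0]))(atz(c,(215+x/3.333,230+y/3.333),z)-[.452,-.262,0])
for q in [(122,243),(209,289),(130,228),(218,268),(168,255)]: print(q,np.round(A(*q,.212),4))
t=load('t6')
for q in [(762,250),(800,172)]:
  g=atz(t,(315+(q[0]-400)/4.444,130+q[1]/4.444),.212)-[.452,-.262,0]; print("top",g@[-.556,-.831,0],g@[.831,-.556,0])
st()
```

```text
(122, 243) [ 0.044  -0.0192]
(209, 289) [0.043  0.0331]
(130, 228) [ 0.0343 -0.0201]
(218, 268) [0.0303 0.0315]
(168, 255) [0.0374 0.0053]
top 0.04709089512019102 -0.017517864348165577
top 0.04319348196529068 0.029966584245475186
t 16.38 tcp [ 0.3775 -0.0278  0.5349] yaw_y -34.47 zaxis [-0.0226  0.0002 -0.9997] gap 0.999 F [ 0.0473 -0.321  -0.4904] q [ 0.6894 -0.118  -0.6265  1.9874 -0.0709  1.2732 -0.5128]
```

Measured top centre is x = +37.4 mm (expected 37.0 for a proper lean with the foot on the lip) and 5 mm off the middle, within about 2° of square. The robot is clear, so I'm handing in.

```bash
python3 -c "
from h import *
print(ctrl.close_job())"
```

```text
the job is handed in; nothing more can be done
None
```

The walnut board is on the display stand, leaning back on the panel with its foot against the brass lip. The gripper has let go and is clear, and the job is handed in at about 16.4 s of the 35 s allowed.

I gripped it across its width near the top and lifted it out of the rack. I then felt for the lip with its foot, set it down and leaned it back in a loose grip before releasing.

- **Lean and foot:** after release the board's top centre measured 37.4 mm behind the stand origin. A board with its foot on the lip should give 37.0 mm, so the lean is right. The foot was last seen directly just before release, lying along the lip; afterwards the arm hid it in the top view.
- **Centring and squareness:** it sits about 5 mm off the middle and is square to the panel to within about 2° in the scene camera. The part visible in the top camera suggests up to about 5°, from coarse corner readings.
- **Maple board:** it is still standing in its slot.
- **Forces:** the contact readings I took stayed below about 4 N.
- **Tool tilt:** the tool picked up about 2° of tilt during the carry. It did not stop the board settling on the panel.

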